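# Close the gap between two capacitor banks on an inverter base

## Robot

A 7-joint arm with a two-finger parallel gripper is mounted at the origin on the work surface. World frame = base frame: x ahead of the robot, y to its left, z up, the work surface at z = 0. Lengths are in m, angles in rad, forces in N, time in s.
With the tool pointing down it reaches from about 0.425 to 0.925 m from the base axis. Payload 6.8 kg.
Tool frame: the origin (TCP) lies midway between the tips of the shut fingers; the grasp point (between the pads) lies 19 mm behind it; y points along the fingers, z is the direction in which the jaws open and shut, and the axes are right-handed (so a half turn about y gives the same grasp; the last joint's range is limited). The gripper opens to 85 mm and grips with 20 to 120 N. Pads are 22 mm wide; open, the fingers measure 114 mm over their backs; the gripper's body (76 mm by 85 mm) begins 54 mm behind the grasp point. The pads swing forward as they close: fully open they stand 13 mm farther back than shut.
Start: joints at [1.114, 0.477, 0.022, 1.555, -0.011, 1.109, -0.083], TCP at [0.231, -0.634, 0.195] pointing down, gripper open.
Joint ranges: [-2.96, 2.96], [-0.34, 2.1], [-1.41, 1.46], [0.24, 2.44], [-1.37, 4.51], [0.17, 1.92], [-2.96, 2.96]. Speed limits (rad/s): [2.39, 2.39, 3.14, 3.14, 3.14, 3.14, 3.14].

## Interface

Orientations are given as a unit quaternion [w, x, y, z].
In Python, from station import bot gives the robot as it stands. The module is installed in compiled form; this text tells all that it offers.
- The arm moves only by the shell command python3 -m crank 'ROWS' [FORCE]. ROWS is JSON, a list of rows, each an object with "linear": the shift along the tool's x, y, z in m, a list of three; "dr": the turn, a rotation vector about the tool's x, y, z in degrees, a list of three; "hand": the gripper command: -1 is shut, 1 is fully open, values between are in proportion. A call has 1 to 10 rows; each row is the pose to reach, as a shift and turn from the pose commanded when the call began, along the tool's axes at that moment; what a row does not reach only later rows make up. A row lasts 1/12 s, in which the tool goes at most 41.7 mm and 7.16 degrees, less where a joint would pass 70% of its speed; a pose out of reach is approached as far as the arm can. A call with a gripper value outside its range is refused whole. The fingers move at their own pace and stop on an object; FORCE is the grip in N (left out, the last holds). Time passes only in rows, so rows that repeat a pose let the fingers close. It gives the time, the measured TCP pose, the force and the opening at its end, in the units of the state.
- bot.get_obs(): the state, without advancing time (a new reading comes with each control period).
- bot.read_camera(name): name is "scene" or "top" or "wrist"; returns the picture (400x640x3 uint8, blue, green, red); there is no depth.
- bot.camera_params(name): a dict with "K" (3x3 intrinsics, pixels), "k1" (the pictures are not rectified: a ray, as slopes to the right and down, at radius r is drawn at 1 + k1 r^2 times it, then the intrinsics apply), "R" (3x3) and "t" (3): a world point X has camera coordinates R X + t; the wrist camera has in their place "hand_eye" (4x4, takes a point from camera to tool coordinates, whose origin is the TCP and whose axes are the tool frame's). Camera axes: x right, y down, z forward; pixel columns grow to the right and rows downward; lengths in m; the calibration is good to about 2 mm. A picture is of the moment at which its call begins: read the wrist's pose just before it. camera_params takes no time and is no camera call.
- bot.hand_in(): hands the job in, once; it reports no verdict.
Trained networks look in the newest picture that a camera, given by its name, has taken for a name from the list of things; names that differ only in an ending like _2 or _b are one class to them, and where a whole thing is asked for, a point or a joint stands for the part that bears it (a point fixed in the world has none). Each returns a list of dicts, best first, with "score" (0 to 1); they miss things now and then, are a little off and sometimes report something else, mostly with a low value. They report only what shows in the picture. A call takes as long as a camera call.
- bot.search_frame(camera, target): "extent" ([left, top, right, bottom] in pixels, round what is visible of it).
- bot.cut_out(camera, target): "pixels" (400x640 bool, what is visible of it) and "extent" ([left, top, right, bottom] in pixels, round what is visible of it).
- bot.place_of(camera, target): "xy" ([column, row] in pixels: a listed point, or the origin of a listed thing).
The state is a dict: "t": time; "q": joint angles; "joint_vel": joint speeds; "joint_torque": joint torques, N m; "eef_pos": TCP position; "tool_rot": TCP orientation; "contact_force": force on the tool from outside, world axes, zero at the start; "torque": the same for the moment, N m; "gripper_width": opening from 0.0 (shut) to 1.0 (fully open).
Only numpy, scipy, OpenCV 4.12 (cv2) and the standard library are available. Lean on these libraries where they do the work, as an engineer would, in place of code of your own. Each camera call takes 0.05 s, during which the arm holds its last target. There are 200 camera calls.

## Task

On the inverter's finned base, slide the loose capacitor bank over the deck, without lifting it, until it stands square with its side flush against the side of the mounted bank and its far end flush against the long rib, with no gap at either. The mounted bank hangs in slotted screw holes with a few millimetres of play: push on until it comes up solid, and bed the joint there with 15 to 30 N between the two banks for half a second, never more. Leave the choke, the screwdriver and the circuit board where they are.

Things in the scene. Friction and masses are not known exactly. Their poses are not given: they have to be found in the camera images.
- chassis: Inverter base fixed to the bench: finned heat sink with flat deck, x -150..150, y -190..170 mm. Origin on the bench, deck 45 mm above it, z up. A straight aluminium rib (12 mm thick, 28 mm high above deck) runs along y near the far side, its inner face (robot side) at x=+90 mm. Relays up to 24 mm high stand beyond the rib. Position and yaw vary.
- mounted_bank: Mounted capacitor bank: grey carrier 110 (x) by 80 (y) by 30 (z) mm, six black cans set in 4 mm or more, to 75 mm high. Origin at the underside's centre, on the deck, at x=35, y=100 to 122 mm in the base's frame, axes parallel. Its +x end touches the rib; its -y side is to be butted. Under about 3 N it gives way towards +y by an unknown 1 to 8 mm, then comes up solid and stays there.
- loose_bank: Loose capacitor bank, same shape as the mounted one, 0.4 to 0.85 kg; origin at its underside's centre. Starts on the deck on the -y side of the mounted bank, short of the rib, turned a little. Its +y side goes against the mounted bank's -y side, its +x end against the rib: home is x=0, y=-80 mm in the mounted bank's frame. Slides under 1 to 5 N; push low, on the carrier.
- choke: Copper-coloured disc-shaped choke, 52 mm diameter, 22 mm high, loose on the deck in front (-x) of the mounted bank; leave alone. Origin at the centre of its underside.
- screwdriver: Green-handled screwdriver lying loose on the bench to the right (-y) of the base; leave alone. Lies along its x, handle to -x, about 200 mm long.
- board: Green circuit board with parts on it, 120 by 90 mm, 24 to 26 mm high, loose on the bench to the left (+y) of the base; leave alone. Origin at the centre of its underside.

How it is judged:
By the outcome, as a careful person would: the job done as asked, in the order asked, and still so for the second after the job is handed in, with the robot touching nothing.
It also fails if it takes over 64 s, if anything falls off the work surface, if the arm or the gripper's body presses on something with over 40 N, if the wrist force passes 120 N, or if a joint passes its speed limit or range.

## Working session

There is one attempt and no reset: what is moved stays moved. The work goes in short steps, Python scripts to look and compute and a shell command to move; the robot and the scene stay as the last step left them, time stands still between calls to the robot, and variables do not carry over. Pictures are saved under pics/ and viewed, about 8 in all and at most 12, crops included, and the job is handed in when it is done.

```bash
mkdir -p pics; ls
python3 - <<'E'
from station import bot
import cv2,numpy as np
o=bot.get_obs()
for k,v in o.items(): print(k,np.round(v,4))
for c in ("scene","top","wrist"):
    p=bot.camera_params(c); print(c,{k:np.round(v,4).tolist() for k,v in p.items()})
ims=[bot.read_camera(c) for c in ("scene","top")]
for n,i in zip(("scene0","top0"),ims): cv2.imwrite(f"pics/{n}.png",i)
for c in ("scene","top"):
    for t in ("chassis","mounted_bank","loose_bank","choke","screwdriver","board"):
        print(c,t,[(np.round(d["xy"],1).tolist(),round(d["score"],2)) for d in bot.place_of(c,t)][:3])
E
```

```text
pics
t 0.0
q [ 1.1139  0.4778  0.0224  1.5565 -0.0115  1.1093 -0.0831]
joint_vel [ 0.0003 -0.0005  0.0006  0.0002 -0.0006 -0.0005  0.0004]
joint_torque [ 1.50000e-03 -5.96447e+01  1.60870e+00 -2.81191e+01  1.26000e-02
  9.50000e-03  0.00000e+00]
eef_pos [ 0.2304 -0.6337  0.1938]
tool_rot [ 0.1225 -0.1229  0.697  -0.6957]
contact_force [-0.2961 -0.2666 -0.0049]
torque [-0.0654 -0.0194  0.0425]
gripper_width 0.9996
scene {'K': [[438.5224, 0.0, 326.4774], [0.0, 438.5224, 197.3468], [0.0, 0.0, 1.0]], 'k1': -0.0763, 'R': [[0.8026, 0.5964, 0.0116], [0.5122, -0.6792, -0.5257], [-0.3056, 0.4279, -0.8506]], 't': [-0.4325, -0.2369, 1.723]}
top {'K': [[382.3028, 0.0, 320.7848], [0.0, 382.3028, 203.6243], [0.0, 0.0, 1.0]], 'k1': -0.005, 'R': [[-0.0179, -0.9998, 0.0133], [-0.9941, 0.0164, -0.1073], [0.107, -0.0151, -0.9941]], 't': [0.0078, 0.5125, 1.056]}
wrist {'K': [[277.4737, 0.0, 317.2111], [0.0, 277.4737, 200.066], [0.0, 0.0, 1.0]], 'k1': -0.0298, 'hand_eye': [[0.0001, 0.963, 0.2696, -0.0689], [0.0006, -0.2696, 0.963, -0.178], [1.0, 0.0001, -0.0006, -0.0012], [0.0, 0.0, 0.0, 1.0]]}
scene chassis [([348.4, 210.0], 0.82)]
scene mounted_bank [([382.5, 189.0], 0.59)]
scene loose_bank [([336.8, 213.7], 0.86), ([228.5, 298.1], 0.64)]
scene choke [([345.3, 171.7], 0.71)]
scene screwdriver [([231.3, 300.6], 0.61)]
scene board [([379.5, 124.0], 0.92), ([228.7, 297.7], 0.25)]
top chassis [([306.5, 175.3], 0.57)]
top mounted_bank [([266.9, 153.9], 0.76)]
top loose_bank [([330.3, 172.2], 0.77)]
top choke [([266.7, 199.0], 0.85)]
top screwdriver [([478.4, 211.1], 0.78)]
top board [([159.4, 224.1], 0.84)]
```

View pics/top0.png

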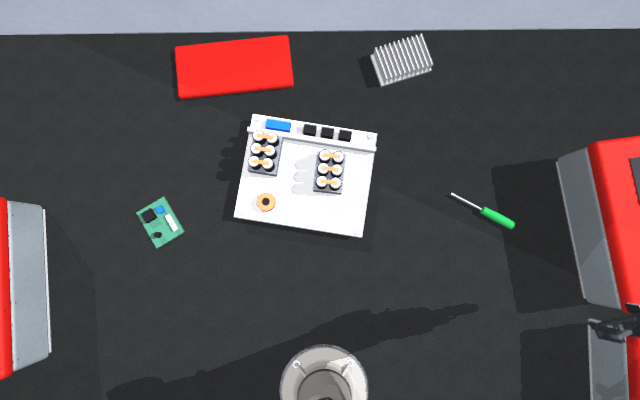

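View pics/scene0.png

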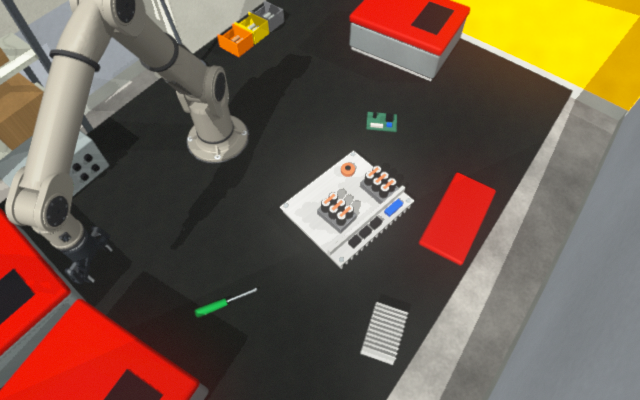

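The top view shows the deck corners near (251,115), (377,131), (362,236) and (235,217). The mounted bank is near (264,152), the loose one near (329,171) and the choke at (266,202). The rib is on the far edge. Next I'll convert these to positions.

```bash
cat > h.py <<'E'
from station import bot
import numpy as np, cv2
from scipy.spatial.transform import Rotation as Ro
def rot(o): return Ro.from_quat(o["tool_rot"],scalar_first=True)
def cam(c,o=None):
    p=bot.camera_params(c)
    if c=="wrist":
        T=np.eye(4); T[:3,:3]=rot(o).as_matrix(); T[:3,3]=o["eef_pos"]
        C=T@p["hand_eye"]; R=C[:3,:3].T; return p,R,-R@C[:3,3]
    return p,np.array(p["R"]),np.array(p["t"])
def ray(c,uv,o=None):
    p,R,t=cam(c,o); D=np.array([p["k1"],0,0,0,0.])
    n=cv2.undistortPoints(np.array(uv,float).reshape(-1,1,2),np.array(p["K"]),D)[:,0]
    return -R.T@t,np.c_[n,np.ones(len(n))]@R
def plane(c,uv,z,o=None):
    C,d=ray(c,uv,o); return C+d*((z-C[2])/d[:,2])[:,None]
def proj(c,X,o=None):
    p,R,t=cam(c,o); return cv2.projectPoints(np.array(X,float).reshape(-1,3),cv2.Rodrigues(R)[0],t,np.array(p["K"]),np.array([p["k1"],0,0,0,0.]))[0][:,0]
def tri(c1,u1,c2,u2):
    C1,d1=ray(c1,[u1]);C2,d2=ray(c2,[u2]);d1=d1[0];d2=d2[0]
    s=np.linalg.lstsq(np.c_[d1,-d2],C2-C1,rcond=None)[0]
    a,b=C1+s[0]*d1,C2+s[1]*d2
    return (a+b)/2,np.linalg.norm(a-b)
def rows(pos,xdir,tilt=0):
    """shift/turn (tool axes, mm/deg) to TCP pos, tool y down, tool x along heading xdir (deg, world)"""
    o=bot.get_obs(); r=rot(o); a=np.radians(xdir)
    x=np.array([np.cos(a),np.sin(a),0]);y=np.array([0,0,-1.])
    G=Ro.from_matrix(np.c_[x,y,np.cross(x,y)])
    print("lin m",np.round(r.inv().apply(np.array(pos)-o["eef_pos"]),4),"dr",np.round(np.degrees((r.inv()*G).as_rotvec()),2))
E
python3 - <<'E'
from h import *
o=bot.get_obs(); print("tool axes cols\n",rot(o).as_matrix().round(3))
q=plane("top",[(251,115),(377,131),(362,236),(235,217)],.045); print("deck corners",q.round(3))
for n,a,b in (("chassis",(306.5,175.3),(348.4,210)),("mounted",(266.9,153.9),(382.5,189)),("loose",(330.3,172.2),(336.8,213.7)),("choke",(266.7,199),(345.3,171.7))):
    x,g=tri("top",a,"scene",b); print(n,x.round(3),"gap",round(g,4), plane("top",[a],0 if n=="chassis" else .045).round(3))
E
```

```text
tool axes cols
 [[-0.94   0.     0.342]
 [-0.342  0.    -0.94 ]
 [-0.    -1.    -0.   ]]
deck corners [[ 0.768  0.194  0.045]
 [ 0.716 -0.165  0.045]
 [ 0.419 -0.113  0.045]
 [ 0.477  0.238  0.045]]
chassis [ 0.602  0.041 -0.003] gap 0.0055 [[0.6   0.039 0.   ]]
mounted [0.66  0.155 0.045] gap 0.0162 [[0.654 0.149 0.045]]
loose [ 0.598 -0.027  0.061] gap 0.0051 [[ 0.599 -0.029  0.045]]
choke [0.522 0.145 0.049] gap 0.0111 [[0.526 0.15  0.045]]
```

```bash
python3 -c "
from h import *
rows([.35,-.3,.28],275); rows([.47,-.02,.26],351)"
```

```text
lin m [-0.2264 -0.0852 -0.2734] dr [ -0.   -75.02  -0.  ]
lin m [-0.4348 -0.0652 -0.4956] dr [  -0.   -151.02   -0.  ]
```

```bash
python3 -m crank '[{"linear":[-0.03,-0.085,-0.04],"dr":[0,-7,0],"hand":1},{"linear":[-0.226,-0.085,-0.273],"dr":[0,-70,0],"hand":1},{"linear":[-0.226,-0.085,-0.273],"dr":[0,-70,0],"hand":1},{"linear":[-0.226,-0.085,-0.273],"dr":[0,-70,0],"hand":1},{"linear":[-0.226,-0.085,-0.273],"dr":[0,-70,0],"hand":1},{"linear":[-0.226,-0.085,-0.273],"dr":[0,-70,0],"hand":1},{"linear":[-0.226,-0.085,-0.273],"dr":[0,-70,0],"hand":1},{"linear":[-0.226,-0.085,-0.273],"dr":[0,-70,0],"hand":1},{"linear":[-0.226,-0.085,-0.273],"dr":[0,-70,0],"hand":1},{"linear":[-0.226,-0.085,-0.273],"dr":[0,-70,0],"hand":0.2}]'; python3 -c "
from h import *
rows([.47,-.02,.26],351)"
```

```text
t: 1.53
eef_pos: [0.3534, -0.2936, 0.2815]
tool_rot: [0.505, -0.503, 0.495, -0.497]
contact_force: [0.7, -0.2, 0.7]
gripper_width: 0.885
lin m [-0.2717  0.0219  0.1208] dr [ -0.14 -80.1    0.12]
```

```bash
python3 -m crank '[{"linear":[-0.272,0.022,0.121],"dr":[0,-80.1,0],"hand":0},{"linear":[-0.272,0.022,0.121],"dr":[0,-80.1,0],"hand":0},{"linear":[-0.272,0.022,0.121],"dr":[0,-80.1,0],"hand":0},{"linear":[-0.272,0.022,0.121],"dr":[0,-80.1,0],"hand":0},{"linear":[-0.272,0.022,0.121],"dr":[0,-80.1,0],"hand":0},{"linear":[-0.272,0.022,0.121],"dr":[0,-80.1,0],"hand":0},{"linear":[-0.272,0.022,0.121],"dr":[0,-80.1,0],"hand":0},{"linear":[-0.272,0.022,0.121],"dr":[0,-80.1,0],"hand":0},{"linear":[-0.272,0.022,0.121],"dr":[0,-80.1,0],"hand":0},{"linear":[-0.272,0.022,0.121],"dr":[0,-80.1,0],"hand":0}]'; python3 -m crank '[{"linear":[0,0,0],"dr":[0,-8.5,0],"hand":0},{"linear":[0,0,0],"dr":[0,-8.5,0],"hand":0},{"linear":[0,0,0],"dr":[0,-8.5,0],"hand":0}]'
python3 - <<'E'
from h import *
o=bot.get_obs(); print(o["eef_pos"].round(4),rot(o).as_matrix()[:,0].round(3),o["q"].round(2))
im=bot.read_camera("wrist"); cv2.imwrite("pics/w1.png",im)
for t in ("chassis","mounted_bank","loose_bank","choke"):
    for d in bot.cut_out("wrist",t)[:2]:
        print(t,round(d["score"],2),d["extent"])
    print([ (np.round(d["xy"],1).tolist(),round(d["score"],2),plane("wrist",[d["xy"]],.045,o).round(3).tolist()) for d in bot.place_of("wrist",t)[:2]])
E
```

```text
t: 2.37
eef_pos: [0.4711, -0.0272, 0.2579]
tool_rot: [0.699, -0.698, 0.11, -0.11]
contact_force: [-0.3, -0.2, -0.0]
gripper_width: 0.503
t: 2.62
eef_pos: [0.4709, -0.0287, 0.2579]
tool_rot: [-0.704, 0.704, -0.062, 0.062]
contact_force: [0.0, -1.2, -0.1]
gripper_width: 0.496
[ 0.4709 -0.0287  0.2579] [ 0.985 -0.174  0.   ] [ 0.59  0.14 -0.72  1.91  0.1   1.13  1.23]
chassis 0.6 [252.9, 140.7, 507.6, 332.6]
[([375.5, 231.4], 0.97, [[0.576, 0.044, 0.045]])]
mounted_bank 0.62 [422.3, 227.6, 503.2, 298.6]
[([448.1, 261.6], 0.96, [[0.647, 0.151, 0.045]]), ([67.7, 220.6], 0.53, [[0.477, -0.417, 0.045]])]
loose_bank 0.96 [306.5, 216.4, 363.8, 308.7]
[([332.3, 249.4], 0.77, [[0.594, -0.025, 0.045]])]
choke 0.63 [430.5, 166.9, 468.4, 204.1]
[([445.8, 183.7], 0.65, [[0.52, 0.154, 0.045]])]
```

View pics/w1.png

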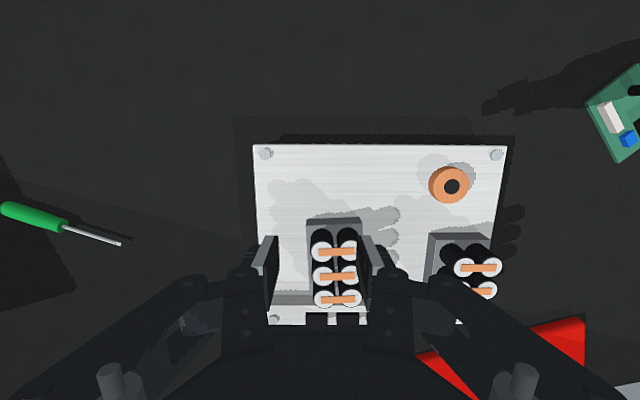

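The wrist view shows the deck's near edge at row 145, columns 253–507. The loose bank's near end is at row ~218 (cols 306–363), and the mounted bank's is at row ~235 (cols 428–490). I'll view an enlarged crop to measure the edges.

Run:
```python
import cv2
im=cv2.imread("pics/w1.png")[135:335,245:512]; cv2.imwrite("pics/w1c.png",cv2.resize(im,None,fx=2.99,fy=2.99,interpolation=cv2.INTER_CUBIC))
```

```text
(no output)
```

View pics/w1c.png

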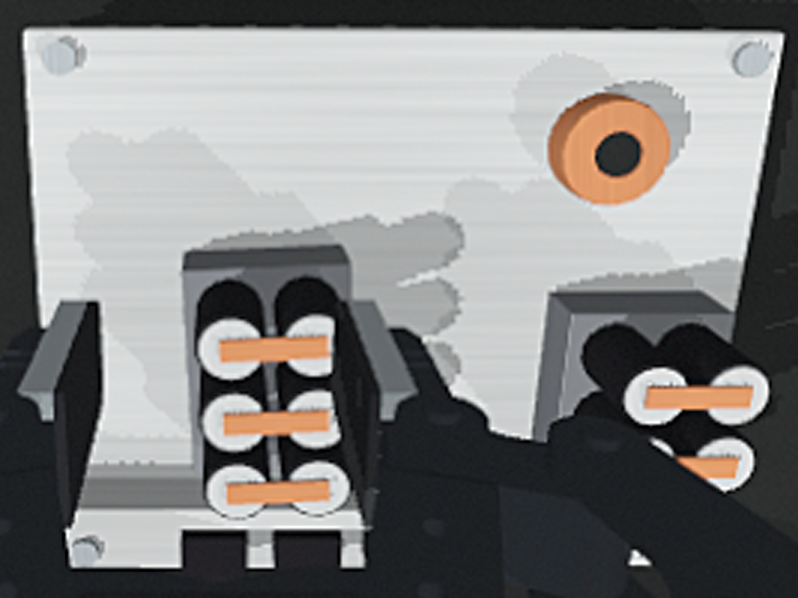

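Run:
```python
from h import *
o=bot.get_obs()
def P(l,z): return plane("wrist",np.array(l,float)/2.99+[245,135],z,o)[:,:2]
def show(n,p):
    d=p[1]-p[0]; print(n,p.round(4).tolist(),"len",round(np.linalg.norm(d),4),"ang",round(np.degrees(np.arctan2(d[1],d[0])),2))
show("deck near",P([(22,30),(785,34)],.045))
show("deck left(-y)",P([(22,30),(40,300)],.045))
show("loose end top",P([(185,270),(350,263)],.075))
show("loose end bot",P([(185,253),(342,245)],.045))
show("loose side top",P([(185,270),(196,440)],.075))
show("mount end top",P([(570,313),(737,312)],.075))
show("mount end bot",P([(553,293),(690,292)],.045))
show("mount side top",P([(570,313),(556,420)],.075))
show("mount side bot",P([(553,293),(537,420)],.045))
show("rib top",P([(90,507),(362,507)],.073))
show("rib bot",P([(110,470),(190,470)],.045))
```

```text
deck near [[0.4179, -0.1092], [0.4807, 0.2437]] len 0.3584 ang 79.92
deck left(-y) [[0.4179, -0.1092], [0.5512, -0.1318]] len 0.1352 ang -9.66
loose end top [[0.5368, -0.0531], [0.5466, 0.0228]] len 0.0765 ang 82.61
loose end bot [[0.539, -0.0546], [0.5484, 0.0233]] len 0.0784 ang 83.12
loose side top [[0.5368, -0.0531], [0.6259, -0.0641]] len 0.0898 ang -7.07
mount end top [[0.5899, 0.1226], [0.6038, 0.2023]] len 0.0809 ang 80.12
mount end bot [[0.5928, 0.1261], [0.6048, 0.1961]] len 0.071 ang 80.26
mount side top [[0.5899, 0.1226], [0.6463, 0.1127]] len 0.0573 ang -9.96
mount side bot [[0.5928, 0.1261], [0.6647, 0.1132]] len 0.073 ang -10.1
rib top [[0.6563, -0.1248], [0.6805, 0.0122]] len 0.1391 ang 80.0
rib bot [[0.6547, -0.1175], [0.6621, -0.0747]] len 0.0434 ang 80.13
```

Measurements agree: the chassis yaw is −10.0°, and the loose bank is at −7°. It needs about +24 mm towards the rib and about 107 mm towards the mounted bank. First I'll push towards the rib with the fingers half open.

```bash
cat >> h.py <<'E'
ux=np.array([np.cos(np.radians(-10)),np.sin(np.radians(-10)),0]);uy=np.array([-ux[1],ux[0],0])
def S(s,n,z): return s*ux+n*uy+np.array([0,0,z])
def st():
    o=bot.get_obs();p=o["eef_pos"];f=o["contact_force"];x=rot(o).as_matrix()[:,0]
    print("t",round(float(o["t"]),2),"s,n,z mm",np.round([p@ux*1e3,p@uy*1e3,p[2]*1e3],1),"F s,n,z",np.round([f@ux,f@uy,f[2]],1),"head",np.degrees(np.arctan2(x[1],x[0])).round(2),"w",round(float(o["gripper_width"]),2))
E
python3 -c "
from h import *
st();rows(S(.502,.08,.055),350)"
```

```text
t 3.07 s,n,z mm [468.7  53.6 257.8] F s,n,z [0.1 0.2 0.3] head -9.93 w 0.5
lin m [0.0333 0.2028 0.0264] dr [0.   0.07 0.  ]
```

```bash
python3 -m crank '[{"linear":[0.033,0.06,0.026],"dr":[0,0.07,0],"hand":0},{"linear":[0.033,0.2,0.026],"dr":[0,0.07,0],"hand":0},{"linear":[0.033,0.2,0.026],"dr":[0,0.07,0],"hand":0},{"linear":[0.033,0.2,0.026],"dr":[0,0.07,0],"hand":0},{"linear":[0.033,0.203,0.026],"dr":[0,0.07,0],"hand":0},{"linear":[0.033,0.203,0.026],"dr":[0,0.07,0],"hand":0},{"linear":[0.033,0.203,0.026],"dr":[0,0.07,0],"hand":0}]'; python3 -c "
from h import *
st()"; python3 -m crank '[{"linear":[0.005,0,0],"dr":[0,0,0],"hand":0},{"linear":[0.01,0,0],"dr":[0,0,0],"hand":0},{"linear":[0.015,0,0],"dr":[0,0,0],"hand":0},{"linear":[0.02,0,0],"dr":[0,0,0],"hand":0},{"linear":[0.025,0,0],"dr":[0,0,0],"hand":0},{"linear":[0.03,0,0],"dr":[0,0,0],"hand":0},{"linear":[0.03,0,0],"dr":[0,0,0],"hand":0}]';python3 -c "
from h import *
st()"
```

```text
t: 3.65
eef_pos: [0.506, -0.0084, 0.0531]
tool_rot: [0.705, -0.704, 0.063, -0.059]
contact_force: [0.9, 0.9, 1.2]
gripper_width: 0.5
t 3.65 s,n,z mm [499.8  79.6  53.1] F s,n,z [0.7 1.  1.2] head -9.93 w 0.5
t: 4.23
eef_pos: [0.5382, -0.0139, 0.0552]
tool_rot: [0.705, -0.704, 0.061, -0.062]
contact_force: [-0.1, -0.3, 0.2]
gripper_width: 0.499
t 4.23 s,n,z mm [532.5  79.8  55.2] F s,n,z [-0.1 -0.3  0.2] head -9.99 w 0.5
```

```bash
python3 -m crank '[{"linear":[0.003,0,0],"dr":[0,0,0],"hand":0},{"linear":[0.006,0,0],"dr":[0,0,0],"hand":0},{"linear":[0.009,0,0],"dr":[0,0,0],"hand":0}]';python3 -c "
from h import *
st()
o=bot.get_obs();im=bot.read_camera('wrist');cv2.imwrite('pics/w2.png',im)
d=bot.cut_out('wrist','loose_bank');print([(x['extent'],x['score']) for x in d])"
```

```text
t: 4.48
eef_pos: [0.5446, -0.0152, 0.0545]
tool_rot: [-0.704, 0.705, -0.062, 0.06]
contact_force: [-6.5, 2.1, 5.1]
gripper_width: 0.5
t 4.48 s,n,z mm [539.   79.6  54.5] F s,n,z [-6.8  0.9  5.1] head -9.94 w 0.5
[([254.0, 228.8, 371.5, 328.6], 0.79)]
```

View pics/w2.png

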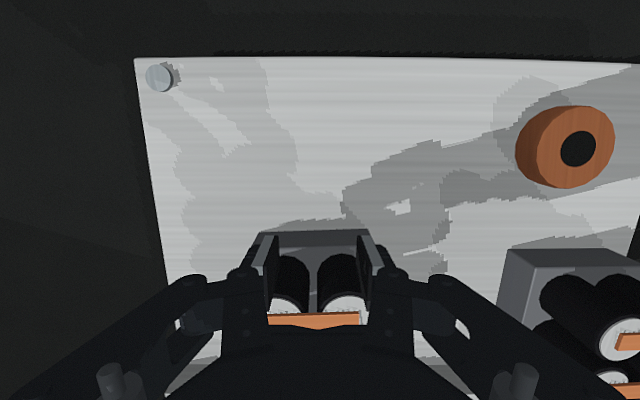

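Run:
```python
from h import *
o=bot.get_obs()
def sn(uv,z):
    p=plane("wrist",uv,z,o); return (np.c_[p@ux,p@uy]*1e3).round(1).tolist()
print("bot",sn([(259,230),(368,230)],.045),"top",sn([(253,248),(371,248)],.075))
print("mounted top corner",sn([(536,267)],.075), "bot",sn([(509,250)],.045),"deck near L",sn([(134,58)],.045))
p=o["eef_pos"]
for n in (-.021,.021):
  for dx in (-.011,.011):
    print(n,dx,proj("wrist",[p+ux*dx+uy*n+np.array([0,0,.006]),p+ux*dx+uy*n+np.array([0,0,.03])],o).round(0).tolist())
```

```text
bot [[546.4, 38.8], [546.4, 117.9]] top [[546.4, 41.1], [546.4, 114.5]]
mounted top corner [[560.4, 222.9]] bot [[562.8, 225.4]] deck near L [[431.6, -33.7]]
-0.021 -0.011 [[283.0, 214.0], [278.0, 227.0]]
-0.021 0.011 [[284.0, 245.0], [279.0, 262.0]]
0.021 -0.011 [[347.0, 214.0], [352.0, 227.0]]
0.021 0.011 [[346.0, 245.0], [350.0, 262.0]]
```

The bank's near end is now square at s=546 mm, with about 14 mm left to the rib. I'll keep pushing.

```bash
python3 -m crank '[{"linear":[0.003,0,0],"dr":[0,0,0],"hand":0},{"linear":[0.006,0,0],"dr":[0,0,0],"hand":0},{"linear":[0.009,0,0],"dr":[0,0,0],"hand":0},{"linear":[0.011,0,0],"dr":[0,0,0],"hand":0}]';python3 -c "
from h import *
st()"; python3 -m crank '[{"linear":[0.001,0,0],"dr":[0,0,0],"hand":0},{"linear":[0.002,0,0],"dr":[0,0,0],"hand":0}]';python3 -c "
from h import *
st()"
```

```text
t: 4.92
eef_pos: [0.5563, -0.0173, 0.0545]
tool_rot: [-0.704, 0.705, -0.062, 0.061]
contact_force: [-3.8, 1.3, 1.4]
gripper_width: 0.496
t 4.92 s,n,z mm [550.9  79.5  54.5] F s,n,z [-4.   0.6  1.4] head -9.96 w 0.5
t: 5.08
eef_pos: [0.5578, -0.0176, 0.0545]
tool_rot: [-0.704, 0.705, -0.062, 0.061]
contact_force: [-8.9, 1.1, 6.6]
gripper_width: 0.5
t 5.08 s,n,z mm [552.4  79.6  54.5] F s,n,z [-8.9 -0.5  6.6] head -9.97 w 0.5
```

```bash
python3 -m crank '[{"linear":[0.001,0,0],"dr":[0,0,0],"hand":0},{"linear":[0.001,0,0],"dr":[0,0,0],"hand":0}]';python3 -c "
from h import *
st()"; python3 -m crank '[{"linear":[0.001,0,0],"dr":[0,0,0],"hand":0},{"linear":[0.001,0,0],"dr":[0,0,0],"hand":0}]';python3 -c "
from h import *
st()"
```

```text
t: 5.25
eef_pos: [0.5577, -0.0176, 0.0544]
tool_rot: [-0.704, 0.705, -0.063, 0.06]
contact_force: [-10.3, 0.7, 6.4]
gripper_width: 0.5
t 5.25 s,n,z mm [552.3  79.5  54.4] F s,n,z [-10.3  -1.1   6.4] head -9.96 w 0.5
t: 5.42
eef_pos: [0.5577, -0.0176, 0.0544]
tool_rot: [-0.704, 0.705, -0.063, 0.059]
contact_force: [-12.5, 2.6, 9.5]
gripper_width: 0.501
t 5.42 s,n,z mm [552.2  79.5  54.4] F s,n,z [-12.7   0.4   9.5] head -9.95 w 0.5
```

Solid against the rib at TCP s=552.2. Next I'll back off, rise, turn by −90° and go to the −y side.

```bash
python3 -m crank '[{"linear":[-0.04,0,0],"dr":[0,0,0],"hand":0},{"linear":[-0.045,-0.03,0],"dr":[0,0,0],"hand":0},{"linear":[-0.045,-0.07,0],"dr":[0,0,0],"hand":0},{"linear":[-0.045,-0.11,0],"dr":[0,7,0],"hand":0},{"linear":[-0.04,-0.13,-0.03],"dr":[0,14,0],"hand":0},{"linear":[-0.01,-0.13,-0.05],"dr":[0,21,0],"hand":0},{"linear":[0.02,-0.13,-0.07],"dr":[0,28,0],"hand":0},{"linear":[0.058,-0.13,-0.09],"dr":[0,35,0],"hand":0},{"linear":[0.058,-0.13,-0.09],"dr":[0,42,0],"hand":0},{"linear":[0.058,-0.13,-0.09],"dr":[0,49,0],"hand":0}]';python3 -c "
from h import *
st();rows(S(.615,.0,.055),260)"
```

```text
t: 6.25
eef_pos: [0.605, -0.1198, 0.1845]
tool_rot: [0.614, -0.614, 0.35, -0.352]
contact_force: [-0.2, 0.9, -0.4]
gripper_width: 0.502
t 6.25 s,n,z mm [616.6 -12.9 184.5] F s,n,z [-0.4  0.8 -0.4] head -59.55 w 0.5
lin m [-0.0111  0.1295  0.0069] dr [-0.14 40.45  0.06]
```

```bash
python3 -m crank '[{"linear":[-0.011,0.03,0.007],"dr":[0,7,0],"hand":0},{"linear":[-0.011,0.05,0.007],"dr":[0,14,0],"hand":0},{"linear":[-0.011,0.07,0.007],"dr":[0,21,0],"hand":0},{"linear":[-0.011,0.09,0.007],"dr":[0,28,0],"hand":0},{"linear":[-0.011,0.11,0.007],"dr":[0,35,0],"hand":0},{"linear":[-0.011,0.12,0.007],"dr":[0,40.4,0],"hand":0},{"linear":[-0.011,0.129,0.007],"dr":[0,40.4,0],"hand":0},{"linear":[-0.011,0.129,0.007],"dr":[0,40.4,0],"hand":0}]';python3 -c "
from h import *
st();rows(S(.615,.0,.055),260)
o=bot.get_obs();print(o['q'].round(2))
im=bot.read_camera('wrist');cv2.imwrite('pics/w3.png',im)"
```

```text
t: 6.92
eef_pos: [0.6025, -0.1037, 0.0542]
tool_rot: [0.458, -0.459, 0.539, -0.538]
contact_force: [-0.9, -0.3, -0.1]
gripper_width: 0.501
t 6.92 s,n,z mm [611.4   2.5  54.2] F s,n,z [-0.8 -0.5 -0.1] head -99.17 w 0.5
lin m [ 0.0025 -0.0008  0.0036] dr [0.07 0.83 0.03]
[ 0.28  0.55 -0.28  1.81  0.2   0.81 -0.26]
```

View pics/w3.png

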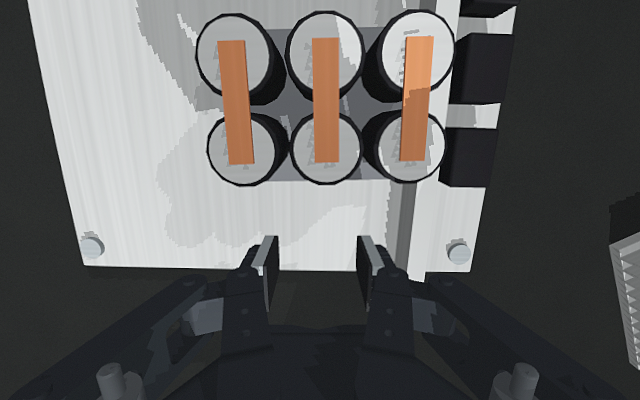

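The wrist view shows the fingers facing the −y side (edge at row ~180), with the bank's right end at the rib (col ~400). Now I'll push towards the mounted bank.

```bash
python3 -m crank '[{"linear":[-0.01,0,0.0036],"dr":[0,0.83,0],"hand":0},{"linear":[-0.018,0,0.0036],"dr":[0,0.83,0],"hand":0},{"linear":[-0.024,0,0.0036],"dr":[0,0.83,0],"hand":0},{"linear":[-0.03,0,0.0036],"dr":[0,0.83,0],"hand":0},{"linear":[-0.036,0,0.0036],"dr":[0,0.83,0],"hand":0},{"linear":[-0.042,0,0.0036],"dr":[0,0.83,0],"hand":0},{"linear":[-0.049,0,0.0036],"dr":[0,0.83,0],"hand":0},{"linear":[-0.056,0,0.0036],"dr":[0,0.83,0],"hand":0},{"linear":[-0.063,0,0.0036],"dr":[0,0.83,0],"hand":0},{"linear":[-0.07,0,0.0036],"dr":[0,0.83,0],"hand":0}]';python3 -c "
from h import *
st();rows(S(.615,.126,.055),260)"
```

```text
t: 7.8
eef_pos: [0.6181, -0.0371, 0.0564]
tool_rot: [-0.453, 0.454, -0.542, 0.544]
contact_force: [-0.7, -4.4, 3.3]
gripper_width: 0.498
t 7.8 s,n,z mm [615.2  70.8  56.4] F s,n,z [ 0.1 -4.4  3.3] head -100.27 w 0.5
lin m [-0.0552  0.0013 -0.0005] dr [-0.06 -0.27  0.14]
```

```bash
python3 -m crank '[{"linear":[-0.007,0,0],"dr":[0,-0.27,0],"hand":0},{"linear":[-0.014,0,0],"dr":[0,-0.27,0],"hand":0},{"linear":[-0.021,0,0],"dr":[0,-0.27,0],"hand":0},{"linear":[-0.028,0,0],"dr":[0,-0.27,0],"hand":0},{"linear":[-0.035,0,0],"dr":[0,-0.27,0],"hand":0},{"linear":[-0.042,0,0],"dr":[0,-0.27,0],"hand":0},{"linear":[-0.047,0,0],"dr":[0,-0.27,0],"hand":0},{"linear":[-0.051,0,0],"dr":[0,-0.27,0],"hand":0},{"linear":[-0.053,0,0],"dr":[0,-0.27,0],"hand":0}]';python3 -c "
from h import *
st()
o=bot.get_obs()
im=bot.read_camera('wrist');cv2.imwrite('pics/w4.png',im)"
```

```text
t: 8.55
eef_pos: [0.6276, 0.0164, 0.0563]
tool_rot: [-0.455, 0.455, -0.541, 0.542]
contact_force: [-1.4, -4.9, 4.3]
gripper_width: 0.503
t 8.55 s,n,z mm [615.2 125.1  56.3] F s,n,z [-0.5 -5.1  4.3] head -99.94 w 0.5
```

View pics/w4.png

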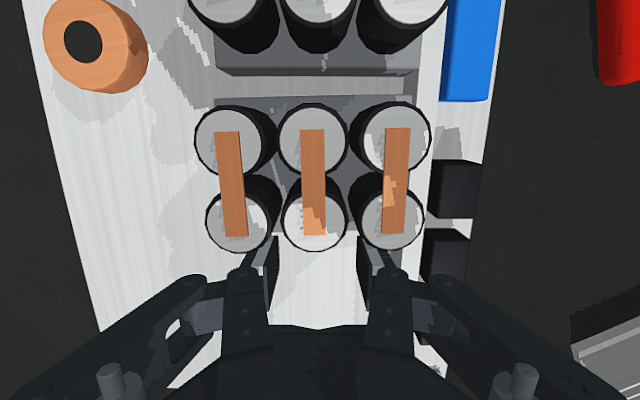

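Run:
```python
from h import *
import cv2
o=bot.get_obs()
def sn(uv,z):
    p=plane("wrist",uv,z,o); return (np.c_[p@ux,p@uy]*1e3).round(1).tolist()
print("loose +y top",sn([(214,99),(411,95)],.075)); print("mounted top",sn([(217,70),(418,67)],.075),"bot",sn([(217,76),(416,76)],.045))
print("rib top",sn([(421,70)],.073))
im=cv2.imread("pics/w4.png")[55:115,200:440]; cv2.imwrite("pics/w4c.png",cv2.resize(im,None,fx=3.3,fy=3.3,interpolation=cv2.INTER_CUBIC))
```

```text
loose +y top [[558.6, 207.9], [665.7, 210.1]]
mounted top [[561.5, 222.5], [668.2, 224.2]] bot [[551.2, 224.1], [677.5, 224.3]]
rib top [[670.7, 223.1]]
```

View pics/w4c.png

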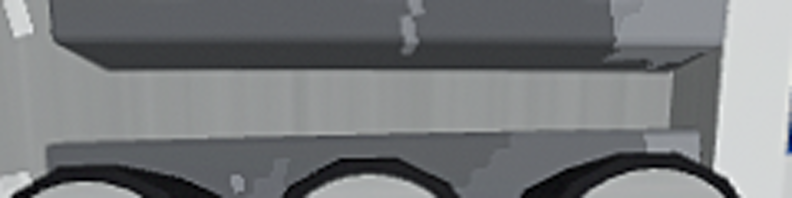

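The crop shows the loose bank about 15 mm short of the mounted one, turned about +1.4°, with roughly 3 mm opened at the rib. I'll close the y gap and take up the play gently, then re-seat it on the rib and bed it.

```bash
python3 -m crank '[{"linear":[-0.004,0,0],"dr":[0,0,0],"hand":0},{"linear":[-0.008,0,0],"dr":[0,0,0],"hand":0},{"linear":[-0.011,0,0],"dr":[0,0,0],"hand":0},{"linear":[-0.013,0,0],"dr":[0,0,0],"hand":0}]' | grep -v tool_rot;python3 -c "
from h import *
st()"; python3 -m crank '[{"linear":[-0.001,0,0],"dr":[0,0,0],"hand":0},{"linear":[-0.002,0,0],"dr":[0,0,0],"hand":0}]' >/dev/null;python3 -c "
from h import *
st()"; python3 -m crank '[{"linear":[-0.001,0,0],"dr":[0,0,0],"hand":0},{"linear":[-0.002,0,0],"dr":[0,0,0],"hand":0}]' >/dev/null;python3 -c "
from h import *
st()"
```

```text
t: 8.93
eef_pos: [0.6296, 0.0289, 0.056]
contact_force: [-1.6, -7.6, 5.1]
gripper_width: 0.502
t 8.93 s,n,z mm [615.  137.8  56. ] F s,n,z [-0.3 -7.7  5.1] head -99.96 w 0.5
t 9.1 s,n,z mm [614.9 138.   56. ] F s,n,z [-1.4 -9.8  8.4] head -100.02 w 0.5
t 9.27 s,n,z mm [614.9 139.1  56. ] F s,n,z [-1.  -9.8  7.1] head -100.07 w 0.5
```

```bash
for i in 1; do python3 -m crank '[{"linear":[-0.001,0,0],"dr":[0,0,0],"hand":0},{"linear":[-0.0015,0,0],"dr":[0,0,0],"hand":0}]' >/dev/null;python3 -c "
from h import *
st()"; done; python3 -m crank '[{"linear":[-0.001,0,0],"dr":[0,0,0],"hand":0},{"linear":[-0.0015,0,0],"dr":[0,0,0],"hand":0}]' >/dev/null;python3 -c "
from h import *
st()"; python3 -m crank '[{"linear":[-0.001,0,0],"dr":[0,0,0],"hand":0},{"linear":[-0.0015,0,0],"dr":[0,0,0],"hand":0}]' >/dev/null;python3 -c "
from h import *
st()"
```

```text
t 9.43 s,n,z mm [614.8 139.3  56. ] F s,n,z [ -1.7 -13.4   9.3] head -100.12 w 0.5
t 9.6 s,n,z mm [614.6 139.4  56. ] F s,n,z [ -3.6 -15.9  11.3] head -100.18 w 0.5
t 9.77 s,n,z mm [614.5 139.5  56. ] F s,n,z [ -3.9 -19.3  12.6] head -100.24 w 0.5
```

Run:
```python
from h import *
o=bot.get_obs();print(o["torque"].round(2))
im=bot.read_camera('wrist');cv2.imwrite('pics/w5.png',im); cv2.imwrite("pics/w5c.png",cv2.resize(im[0:250,180:460],None,fx=2.4,fy=2.4,interpolation=cv2.INTER_CUBIC))
st()
```

```text
[-3.48  1.3  -0.24]
t 9.82 s,n,z mm [614.5 139.5  56. ] F s,n,z [ -5.1 -17.   12.3] head -100.24 w 0.49
```

View pics/w5c.png

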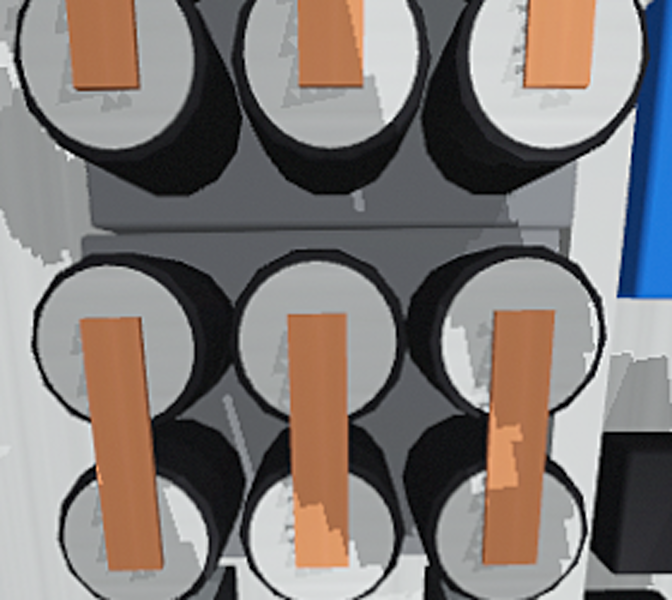

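The banks touch at the rib end, with a wedge of about 1.5 mm at the near end. The fingers hold the bank about 1.2° off, so I'll ease off, turn the tool to match and push on.

```bash
python3 -m crank '[{"linear":[0.006,0,0],"dr":[0,0.6,0],"hand":0},{"linear":[0.006,0,0],"dr":[0,1.5,0],"hand":0},{"linear":[0.004,0,0],"dr":[0,1.5,0],"hand":0},{"linear":[0.003,0,0],"dr":[0,1.5,0],"hand":0}]' >/dev/null;python3 -c "
from h import *
st()"; python3 -m crank '[{"linear":[-0.001,0,0],"dr":[0,0,0],"hand":0},{"linear":[-0.002,0,0],"dr":[0,0,0],"hand":0}]' >/dev/null;python3 -c "
from h import *
st()";  python3 -m crank '[{"linear":[-0.001,0,0],"dr":[0,0,0],"hand":0},{"linear":[-0.001,0,0],"dr":[0,0,0],"hand":0}]' >/dev/null;python3 -c "
from h import *
st()"
```

```text
t 10.15 s,n,z mm [614.1 140.2  55.5] F s,n,z [ -3.  -14.    7.2] head -101.59 w 0.5
t 10.32 s,n,z mm [614.1 140.2  55.6] F s,n,z [ -3.8 -17.6   9.6] head -101.66 w 0.5
t 10.48 s,n,z mm [614.1 140.1  55.5] F s,n,z [ -3.9 -17.9   9.7] head -101.7 w 0.5
```

Run:
```python
from h import *
o=bot.get_obs(); im=bot.read_camera('wrist'); cv2.imwrite('pics/w6.png',im)
g=cv2.cvtColor(im,cv2.COLOR_BGR2GRAY)
for c in (228,270,320,365,400): print(c,g[80:106,c-1:c+2].mean(1).astype(int).tolist())
old=cv2.cvtColor(cv2.imread('pics/w5.png'),cv2.COLOR_BGR2GRAY)
for c in (228,400): print("w5",c,old[80:106,c-1:c+2].mean(1).astype(int).tolist())
print("row 110",g[108:111,395:430].mean(0).astype(int).tolist())
print("row 85",g[84:87,395:430].mean(0).astype(int).tolist())
```

```text
228 [99, 94, 94, 93, 94, 94, 94, 94, 93, 94, 93, 94, 94, 93, 94, 93, 88, 78, 58, 85, 92, 94, 95, 95, 95, 98]
270 [94, 94, 94, 94, 94, 94, 94, 94, 94, 94, 94, 94, 94, 96, 91, 83, 70, 65, 91, 93, 95, 95, 94, 94, 94, 94]
320 [13, 10, 95, 98, 94, 95, 94, 94, 94, 95, 94, 94, 95, 87, 78, 54, 95, 93, 95, 95, 95, 94, 95, 97, 95, 52]
365 [95, 94, 95, 94, 95, 95, 95, 95, 94, 95, 95, 93, 84, 72, 73, 90, 95, 95, 95, 95, 95, 95, 95, 95, 95, 96]
400 [144, 144, 144, 144, 144, 144, 144, 145, 144, 144, 143, 139, 131, 107, 115, 140, 146, 145, 144, 147, 157, 75, 22, 32, 32, 22]
w5 228 [94, 94, 94, 94, 94, 94, 95, 95, 95, 95, 94, 96, 93, 85, 73, 58, 55, 84, 92, 93, 94, 94, 94, 96, 102, 61]
w5 400 [144, 144, 143, 144, 144, 144, 144, 144, 144, 144, 144, 144, 141, 137, 107, 110, 137, 146, 145, 145, 148, 158, 87, 28, 32, 32]
row 110 [167, 167, 167, 167, 167, 168, 168, 169, 168, 170, 169, 172, 163, 138, 113, 87, 63, 37, 24, 23, 29, 48, 66, 120, 213, 221, 215, 213, 212, 212, 212, 212, 212, 212, 212]
row 85 [144, 144, 144, 144, 144, 144, 144, 144, 144, 144, 144, 145, 144, 144, 144, 144, 145, 144, 144, 141, 140, 186, 219, 213, 212, 212, 212, 212, 212, 212, 212, 212, 212, 212, 212]
```

The seam is now uniform along its length and solid at n=140.2. Next I'll re-seat the bank on the rib.

```bash
python3 -m crank '[{"linear":[0.03,0,0],"dr":[0,0,0],"hand":0},{"linear":[0.05,-0.02,0],"dr":[0,0,0],"hand":-0.4},{"linear":[0.05,-0.06,0],"dr":[0,0,0],"hand":-0.4},{"linear":[0.05,-0.1,0],"dr":[0,-7,0],"hand":-0.4},{"linear":[0.04,-0.13,-0.02],"dr":[0,-14,0],"hand":-0.4},{"linear":[0.02,-0.13,-0.05],"dr":[0,-21,0],"hand":-0.4},{"linear":[-0.01,-0.13,-0.08],"dr":[0,-28,0],"hand":-0.4},{"linear":[-0.04,-0.13,-0.095],"dr":[0,-35,0],"hand":-0.4},{"linear":[-0.04,-0.13,-0.095],"dr":[0,-42,0],"hand":-0.4},{"linear":[-0.04,-0.13,-0.095],"dr":[0,-49,0],"hand":-0.4}]' >/dev/null;python3 -c "
from h import *
st();rows(S(.527,.186,.056),350)"
```

```text
t 11.37 s,n,z mm [518.7 194.6 186.3] F s,n,z [ 0.6 -0.8 -0.9] head -51.66 w 0.3
lin m [ 0.0121  0.1303 -0.0012] dr [-1.600e-01 -4.166e+01 -4.000e-02]
```

```bash
python3 -m crank '[{"linear":[0.012,0.01,-0.001],"dr":[0,-7,0],"hand":-0.4},{"linear":[0.012,0.02,-0.001],"dr":[0,-14,0],"hand":-0.4},{"linear":[0.012,0.03,-0.001],"dr":[0,-21,0],"hand":-0.4},{"linear":[0.012,0.04,-0.001],"dr":[0,-28,0],"hand":-0.4},{"linear":[0.012,0.05,-0.001],"dr":[0,-35,0],"hand":-0.4},{"linear":[0.012,0.055,-0.001],"dr":[0,-41.7,0],"hand":-0.4},{"linear":[0.012,0.055,-0.001],"dr":[0,-41.7,0],"hand":-0.4},{"linear":[0.012,0.055,-0.001],"dr":[0,-41.7,0],"hand":-0.4}]' >/dev/null;python3 -c "
from h import *
st();rows(S(.527,.186,.056),350)
o=bot.get_obs();im=bot.read_camera('wrist');cv2.imwrite('pics/w7.png',im)
for t in ('choke','loose_bank','mounted_bank'):
  for d in bot.place_of('wrist',t)[:2]:
    p=plane('wrist',[d['xy']],.045,o); print(t,d['xy'],d['score'],(p@ux*1e3).round(1),(p@uy*1e3).round(1))
"
```

```text
t 12.03 s,n,z mm [528.4 182.1 130.6] F s,n,z [-0.6  0.9 -0.1] head -10.85 w 0.3
lin m [-0.0014  0.0746  0.0037] dr [-0.09 -0.85 -0.06]
loose_bank [318.4, 271.7] 0.59 [613.1] [183.8]
mounted_bank [394.5, 270.0] 0.72 [612.6] [265.1]
```

View pics/w7.png

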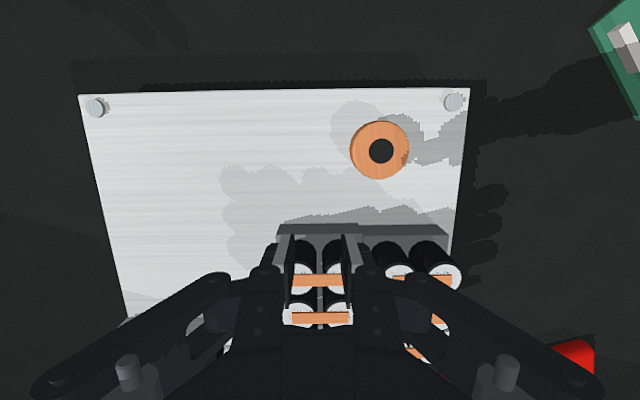

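```bash
python3 -m crank '[{"linear":[-0.001,0.03,0.001],"dr":[0,-0.85,0],"hand":-0.4},{"linear":[-0.001,0.06,0.001],"dr":[0,-0.85,0],"hand":-0.4},{"linear":[-0.001,0.074,0.001],"dr":[0,-0.85,0],"hand":-0.4},{"linear":[0.004,0.074,0.001],"dr":[0,-0.85,0],"hand":-0.4},{"linear":[0.009,0.074,0.001],"dr":[0,-0.85,0],"hand":-0.4},{"linear":[0.014,0.074,0.001],"dr":[0,-0.85,0],"hand":-0.4},{"linear":[0.016,0.074,0.001],"dr":[0,-0.85,0],"hand":-0.4}]' >/dev/null;python3 -c "
from h import *
st()"; python3 -m crank '[{"linear":[0.0015,0,0],"dr":[0,0,0],"hand":-0.4},{"linear":[0.003,0,0],"dr":[0,0,0],"hand":-0.4},{"linear":[0.0045,0,0],"dr":[0,0,0],"hand":-0.4},{"linear":[0.006,0,0],"dr":[0,0,0],"hand":-0.4}]' >/dev/null;python3 -c "
from h import *
st()"
```

```text
t 12.82 s,n,z mm [547.6 182.   58.6] F s,n,z [-0.3  0.5  0.1] head -9.94 w 0.3
t 13.15 s,n,z mm [550.7 181.4  57.1] F s,n,z [-6.  -1.   4.3] head -9.89 w 0.3
```

```bash
python3 -m crank '[{"linear":[0.001,0,0],"dr":[0,0,0],"hand":-0.4},{"linear":[0.002,0,0],"dr":[0,0,0],"hand":-0.4}]' >/dev/null;python3 -c "
from h import *
st()"; python3 -m crank '[{"linear":[0.001,0,0],"dr":[0,0,0],"hand":-0.4},{"linear":[0.002,0,0],"dr":[0,0,0],"hand":-0.4}]' >/dev/null;python3 -c "
from h import *
st()"; python3 -m crank '[{"linear":[0.001,0,0],"dr":[0,0,0],"hand":-0.4},{"linear":[0.002,0,0],"dr":[0,0,0],"hand":-0.4}]' >/dev/null;python3 -c "
from h import *
st()"
```

```text
t 13.32 s,n,z mm [551.1 181.3  56.6] F s,n,z [-5.2 -0.3  3.9] head -9.86 w 0.3
t 13.48 s,n,z mm [552.9 181.2  56.6] F s,n,z [-6.2 -1.7  5.1] head -9.85 w 0.3
t 13.65 s,n,z mm [552.9 181.2  56.5] F s,n,z [-15.1  -2.   12.3] head -9.83 w 0.3
```

Solid on the rib at 552.9 with 15 N. Back to the −y side for bedding.

```bash
python3 -m crank '[{"linear":[-0.025,0,0],"dr":[0,0,0],"hand":-0.4},{"linear":[-0.03,-0.03,0],"dr":[0,0,0],"hand":-0.4},{"linear":[-0.03,-0.07,0],"dr":[0,0,0],"hand":0},{"linear":[-0.03,-0.11,0],"dr":[0,7,0],"hand":0},{"linear":[-0.03,-0.13,-0.03],"dr":[0,14,0],"hand":0},{"linear":[-0.01,-0.13,-0.06],"dr":[0,21,0],"hand":0},{"linear":[0.02,-0.13,-0.09],"dr":[0,28,0],"hand":0},{"linear":[0.052,-0.13,-0.095],"dr":[0,35,0],"hand":0},{"linear":[0.052,-0.13,-0.095],"dr":[0,42,0],"hand":0},{"linear":[0.052,-0.13,-0.095],"dr":[0,49,0],"hand":0}]' >/dev/null;python3 -c "
from h import *
st();rows(S(.613,.105,.056),258.5)"
```

```text
t 14.48 s,n,z mm [610.9  85.  186.4] F s,n,z [-0.4  0.7 -0.3] head -59.4 w 0.5
lin m [-0.0138  0.1304  0.0145] dr [-3.00e-02  4.21e+01 -0.00e+00]
```

```bash
python3 -m crank '[{"linear":[0,0.02,0.002],"dr":[0,7,0],"hand":0},{"linear":[0,0.04,0.002],"dr":[0,14,0],"hand":0},{"linear":[0,0.06,0.002],"dr":[0,21,0],"hand":0},{"linear":[0,0.08,0.002],"dr":[0,28,0],"hand":0},{"linear":[0,0.1,0.002],"dr":[0,35,0],"hand":0},{"linear":[-0.005,0.12,0.008],"dr":[0,42.1,0],"hand":0},{"linear":[-0.014,0.13,0.014],"dr":[0,42.1,0],"hand":0},{"linear":[-0.014,0.13,0.014],"dr":[0,42.1,0],"hand":0},{"linear":[-0.014,0.13,0.014],"dr":[0,42.1,0],"hand":0}]' >/dev/null;python3 -c "
from h import *
st();rows(S(.613,.135,.056),258.5)"
```

```text
t 15.23 s,n,z mm [610.3 107.9  56.9] F s,n,z [ 0.3 -0.7  0.3] head -100.63 w 0.5
lin m [-0.0271  0.0009  0.0024] dr [ 0.03  0.87 -0.03]
```

```bash
python3 -m crank '[{"linear":[-0.01,0,0.0024],"dr":[0,0.87,0],"hand":0},{"linear":[-0.02,0,0.0024],"dr":[0,0.87,0],"hand":0},{"linear":[-0.027,0,0.0024],"dr":[0,0.87,0],"hand":0},{"linear":[-0.027,0,0.0024],"dr":[0,0.87,0],"hand":0}]' >/dev/null;python3 -c "
from h import *
st()
o=bot.get_obs(); im=bot.read_camera('wrist'); cv2.imwrite('pics/w8.png',im)
cv2.imwrite('pics/w8c.png',cv2.resize(im[0:250,180:460],None,fx=2.4,fy=2.4,interpolation=cv2.INTER_CUBIC))"
```

```text
t 15.57 s,n,z mm [613.8 136.2  58. ] F s,n,z [1.3 0.2 0.1] head -101.61 w 0.5
```

View pics/w8c.png

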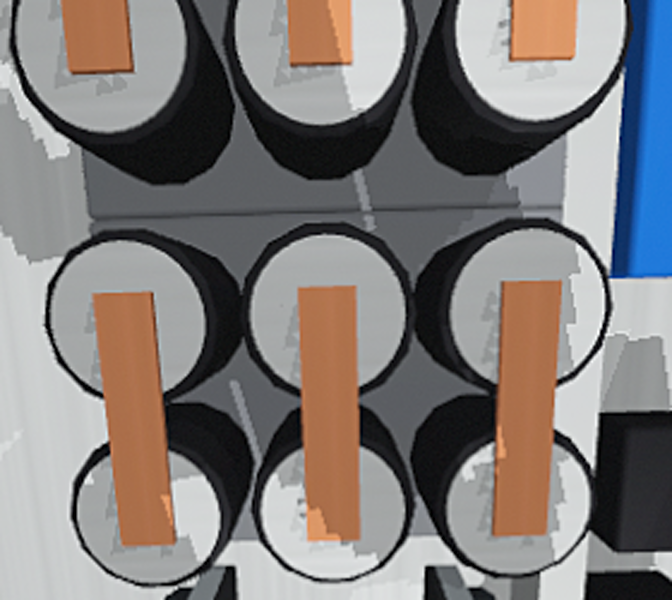

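The loose bank's ends now line up with the mounted bank's (cols 90 and 562 in the crop), and there's only a hairline seam. Next I'll press to bed it.

```bash
python3 -m crank '[{"linear":[-0.0015,0,0],"dr":[0,0,0],"hand":0},{"linear":[-0.003,0,0],"dr":[0,0,0],"hand":0},{"linear":[-0.004,0,0],"dr":[0,0,0],"hand":0}]' >/dev/null;python3 -c "
from h import *
st()"; python3 -m crank '[{"linear":[-0.001,0,0],"dr":[0,0,0],"hand":0},{"linear":[-0.002,0,0],"dr":[0,0,0],"hand":0}]' >/dev/null;python3 -c "
from h import *
st()"; python3 -m crank '[{"linear":[-0.001,0,0],"dr":[0,0,0],"hand":0},{"linear":[-0.002,0,0],"dr":[0,0,0],"hand":0}]' >/dev/null;python3 -c "
from h import *
st()"
```

```text
t 15.87 s,n,z mm [613.6 136.8  56.9] F s,n,z [ 0.3 -0.3  0.2] head -101.87 w 0.5
t 16.03 s,n,z mm [613.6 138.6  56.7] F s,n,z [ 0.2 -2.3  1.3] head -101.86 w 0.5
t 16.2 s,n,z mm [613.5 138.7  56.7] F s,n,z [-1.1 -7.9  3.1] head -101.91 w 0.5
```

```bash
python3 -m crank '[{"linear":[-0.001,0,0],"dr":[0,0,0],"hand":0},{"linear":[-0.002,0,0],"dr":[0,0,0],"hand":0}]' >/dev/null;python3 -c "
from h import *
st()"; python3 -m crank '[{"linear":[-0.001,0,0],"dr":[0,0,0],"hand":0},{"linear":[-0.0015,0,0],"dr":[0,0,0],"hand":0}]' >/dev/null;python3 -c "
from h import *
st()"; python3 -m crank '[{"linear":[-0.001,0,0],"dr":[0,0,0],"hand":0},{"linear":[-0.001,0,0],"dr":[0,0,0],"hand":0}]' >/dev/null;python3 -c "
from h import *
st()"
```

```text
t 16.37 s,n,z mm [613.5 138.7  56.6] F s,n,z [ -2.3 -12.2   4.7] head -101.96 w 0.5
t 16.53 s,n,z mm [613.5 138.7  56.6] F s,n,z [ -0.1 -12.2   4.5] head -102.01 w 0.5
t 16.7 s,n,z mm [613.6 138.7  56.6] F s,n,z [ -2.2 -13.    6.1] head -102.05 w 0.5
```

Run:
```python
from h import *
o=bot.get_obs(); im=bot.read_camera('wrist'); cv2.imwrite('pics/w9.png',im)
st()
g=cv2.cvtColor(im,cv2.COLOR_BGR2GRAY).astype(float)
pts=[]
for c in (222,235,260,285,310,335,360,385,405):
    col=g[70:115,c-1:c+2].mean(1); base=np.median(col)
    k=np.argmin(col[12:30])+12; print(c,70+k,col[k-4:k+5].astype(int).tolist()); pts.append((c,70+k))
p=plane("wrist",pts,.075,o); print((np.c_[p@ux,p@uy]*1e3).round(1).tolist())
```

```text
t 16.75 s,n,z mm [613.5 138.7  56.6] F s,n,z [ -2.3 -14.3   5.7] head -102.05 w 0.5
222 96 [93, 96, 90, 80, 63, 83, 93, 94, 94]
235 95 [94, 95, 92, 84, 71, 73, 89, 93, 95]
260 94 [94, 96, 92, 84, 71, 72, 89, 94, 95]
285 94 [95, 92, 83, 72, 67, 92, 93, 95, 94]
310 93 [95, 94, 84, 74, 59, 92, 94, 95, 95]
335 92 [94, 93, 82, 73, 55, 92, 99, 103, 119]
360 91 [96, 95, 87, 77, 58, 91, 94, 95, 95]
385 90 [107, 108, 98, 82, 58, 101, 109, 108, 106]
405 98 [145, 147, 156, 92, 16, 32, 30, 18, 97]
[[564.7, 224.5], [571.8, 224.7], [585.4, 224.7], [598.9, 224.2], [612.4, 224.2], [625.9, 224.2], [639.4, 224.3], [652.9, 224.3], [663.8, 219.9]]
```

```bash
python3 -m crank '[{"linear":[-0.001,0,0],"dr":[0,0,0],"hand":0},{"linear":[-0.002,0,0],"dr":[0,0,0],"hand":0}]' >/dev/null;python3 -c "
from h import *
st()"; python3 -m crank '[{"linear":[-0.001,0,0],"dr":[0,0,0],"hand":0},{"linear":[-0.002,0,0],"dr":[0,0,0],"hand":0}]' >/dev/null;python3 -c "
from h import *
st()"; python3 -m crank '[{"linear":[-0.001,0,0],"dr":[0,0,0],"hand":0},{"linear":[-0.001,0,0],"dr":[0,0,0],"hand":0}]' >/dev/null;python3 -c "
from h import *
st()"
```

```text
t 16.92 s,n,z mm [613.5 138.8  56.6] F s,n,z [ -2.5 -19.3   8.8] head -102.09 w 0.5
t 17.08 s,n,z mm [613.8 139.   56.5] F s,n,z [ -0.7 -20.4   7.3] head -102.15 w 0.5
t 17.25 s,n,z mm [614.  139.1  56.5] F s,n,z [ -2.8 -22.3   8.4] head -102.18 w 0.5
```

```bash
python3 -m crank '[{"linear":[-0.001,0,0],"dr":[0,0,0],"hand":0},{"linear":[-0.001,0,0],"dr":[0,0,0],"hand":0},{"linear":[-0.001,0,0],"dr":[0,0,0],"hand":0}]' >/dev/null;python3 -c "
from h import *
st()"; python3 -m crank '[{"linear":[0,0,0],"dr":[0,0,0],"hand":0},{"linear":[0,0,0],"dr":[0,0,0],"hand":0},{"linear":[0,0,0],"dr":[0,0,0],"hand":0},{"linear":[0,0,0],"dr":[0,0,0],"hand":0}]' >/dev/null;python3 -c "
from h import *
st()"; python3 -m crank '[{"linear":[0,0,0],"dr":[0,0,0],"hand":0},{"linear":[0,0,0],"dr":[0,0,0],"hand":0},{"linear":[0,0,0],"dr":[0,0,0],"hand":0},{"linear":[0,0,0],"dr":[0,0,0],"hand":0}]' >/dev/null;python3 -c "
from h import *
st()
o=bot.get_obs(); im=bot.read_camera('wrist'); cv2.imwrite('pics/w10.png',im)
g=cv2.cvtColor(im,cv2.COLOR_BGR2GRAY).astype(float)
for c in (222,260,310,360,385): print(c,g[82:102,c-1:c+2].mean(1).astype(int).tolist())
for r in (82,86,98): print(r,g[r-1:r+2,395:425].mean(0).astype(int).tolist(),g[r-1:r+2,205:230].mean(0).astype(int).tolist())"
```

```text
t 17.5 s,n,z mm [614.3 139.4  56.6] F s,n,z [ -2.  -23.6   8.8] head -102.21 w 0.5
t 17.83 s,n,z mm [614.3 139.4  56.6] F s,n,z [ -2.2 -22.9   9.6] head -102.22 w 0.5
t 18.17 s,n,z mm [614.3 139.4  56.6] F s,n,z [ -1.5 -24.1   9.4] head -102.21 w 0.5
222 [93, 93, 94, 93, 94, 94, 94, 94, 94, 94, 94, 94, 94, 93, 86, 74, 78, 88, 93, 94]
260 [94, 93, 94, 94, 93, 93, 94, 94, 94, 94, 94, 96, 88, 80, 60, 93, 92, 94, 95, 95]
310 [96, 95, 94, 94, 94, 94, 95, 94, 94, 96, 88, 80, 55, 94, 92, 95, 94, 93, 95, 98]
360 [95, 95, 94, 93, 94, 94, 95, 95, 89, 80, 58, 89, 93, 94, 95, 95, 95, 95, 94, 95]
385 [108, 106, 103, 105, 108, 107, 110, 100, 83, 59, 98, 108, 107, 107, 107, 107, 107, 112, 97, 30]
82 [145, 144, 145, 144, 144, 144, 144, 144, 144, 144, 144, 144, 144, 144, 144, 144, 144, 142, 139, 183, 219, 213, 212, 212, 212, 212, 212, 212, 212, 212] [150, 150, 149, 150, 150, 148, 111, 81, 93, 93, 94, 93, 93, 94, 93, 94, 93, 93, 94, 94, 93, 94, 94, 95, 96]
86 [145, 146, 145, 144, 144, 144, 144, 145, 145, 144, 144, 144, 144, 144, 145, 144, 145, 141, 140, 205, 216, 213, 212, 212, 212, 212, 212, 212, 212, 212] [150, 150, 149, 149, 150, 151, 145, 95, 87, 93, 94, 93, 94, 94, 94, 93, 94, 93, 94, 94, 94, 94, 94, 94, 94]
98 [100, 95, 135, 138, 137, 137, 132, 132, 132, 133, 132, 131, 142, 149, 147, 145, 143, 129, 200, 218, 213, 212, 212, 212, 212, 212, 212, 212, 212, 212] [154, 151, 149, 149, 150, 149, 149, 151, 143, 105, 74, 77, 79, 79, 78, 79, 79, 80, 81, 81, 82, 81, 82, 82, 81]
```

Held at about 24 N for 0.67 s, solid and flush at the rib. I'll withdraw and check.

```bash
python3 -m crank '[{"linear":[0.01,0,0],"dr":[0,0,0],"hand":0},{"linear":[0.025,0,0],"dr":[0,0,0],"hand":0},{"linear":[0.045,0,0],"dr":[0,0,0],"hand":0},{"linear":[0.05,-0.03,0],"dr":[0,0,0],"hand":0},{"linear":[0.05,-0.06,0],"dr":[0,0,0],"hand":0},{"linear":[0.02,-0.08,0],"dr":[0,0,0],"hand":0},{"linear":[0.0,-0.08,0],"dr":[0,0,0],"hand":0},{"linear":[0.0,-0.08,0],"dr":[0,0,0],"hand":0}]' >/dev/null;python3 - <<'E'
from h import *
st(); o=bot.get_obs(); im=bot.read_camera('wrist'); cv2.imwrite('pics/w11.png',im)
C=plane("wrist",[(0,0)],.045,o)
u=proj("wrist",[S(.555,.14,.075),S(.555,.3,.075),S(.68,.14,.075),S(.68,.3,.075)],o); print(u.round(0).tolist())
a=np.maximum(u.min(0).astype(int)-15,0);b=u.max(0).astype(int)+15
c=im[a[1]:b[1],a[0]:b[0]];f=min(790/c.shape[1],590/c.shape[0]);cv2.imwrite('pics/w11c.png',cv2.resize(c,None,fx=f,fy=f,interpolation=cv2.INTER_CUBIC));print(a,f)
for t in ('choke','board','screwdriver'):
  bot.read_camera('top')
  print(t,[(np.round(d['xy'],1).tolist(),round(d['score'],2)) for d in bot.place_of('top',t)[:1]])
E
```

```text
t 18.88 s,n,z mm [614.4 158.9 139.1] F s,n,z [-0.6  1.4  0.1] head -101.47 w 0.5
[[254.0, 224.0], [237.0, 32.0], [388.0, 220.0], [396.0, 27.0]]
[222  12] 2.6106194690265485
choke [([265.1, 202.3], 0.57)]
board [([161.0, 220.5], 0.93)]
screwdriver [([481.7, 207.4], 0.92)]
```

View pics/w11c.png

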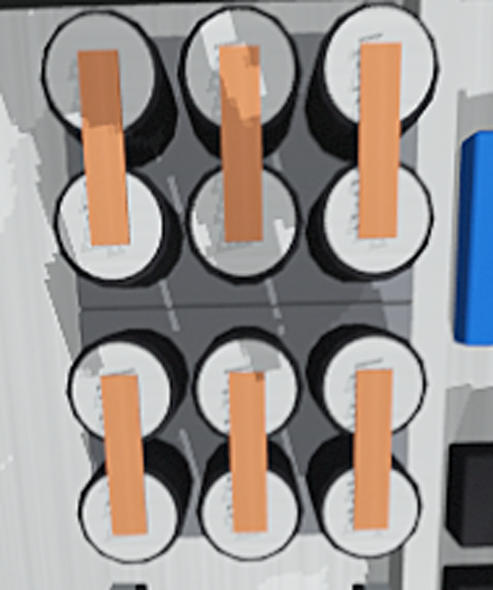

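The final view shows a thin, uniform seam (row ~305) and both banks ending on the same line at the rib (col ~411). The choke, board and screwdriver haven't moved, and the arm is clear, so I'm handing in.

```bash
python3 -m crank '[{"linear":[0,-0.06,0],"dr":[0,0,0],"hand":0},{"linear":[0,-0.08,0],"dr":[0,0,0],"hand":0},{"linear":[0,-0.08,0],"dr":[0,0,0],"hand":0}]' | head -1; python3 -c "
from h import *
st(); print(bot.hand_in())"
```

```text
t: 19.48
t 19.48 s,n,z mm [618.3 152.7 224.7] F s,n,z [1.1 0.7 1.2] head -101.92 w 0.5
the job is handed in; nothing more can be done
None
```

I slid the loose bank to the rib, then along it to the mounted bank, re-seated it on the rib, and bedded the joint. I handed the job in at 19.5 s with the arm raised clear.

- **Correction on the way:** sliding along the rib left the bank about 1.4° off square and about 3 mm short of the rib. I turned the tool to match the mounted bank, took up the play, and pushed the bank back onto the rib until it came up solid at about 15 N.
- **Bedding:** I held a steady 23–24 N at the wrist for about 0.7 s. Allowing for the loose bank's sliding friction of up to about 5 N, that puts roughly 18–24 N between the banks. No reading in any push went above 24.1 N.
- **Final picture:** it shows a thin, even seam, and both banks end on the same line at the rib.
- **Other items:** the choke, board and screwdriver were found within about 5 pixels (roughly 13 mm) of where they started in the overhead view. That is within the detector's scatter, and I steered clear of all three.
- **Less certain:** the mounted bank gave way only about 1 mm, which is close to my measuring error. I'm judging that it reached its stop from the firm force rise. During the bedding push the tool crept forward about 0.7 mm, which I took as flex.

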